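# Load a sample tin through the dryer's flap

## Robot

A 6-joint arm with a two-finger parallel gripper is mounted at the origin on the work surface. World frame = base frame: x ahead of the robot, y to its left, z up, the work surface at z = 0. Lengths are in m, angles in rad, forces in N, time in s.
With the tool pointing down it reaches from about 0.25 to 0.775 m from the base axis. Payload 4 kg.
Tool frame: the origin (TCP) lies midway between the tips of the shut fingers; the grasp point (between the pads) lies 19 mm behind it (arm.grip_depth is the distance from the TCP to the grasp point, in m); z points along the fingers, y is the direction in which the jaws open and shut (so a half turn about z gives the same grasp; the last joint's range is limited). The gripper opens to 85 mm and grips with 20 to 120 N. Pads are 22 mm wide; open, the fingers measure 114 mm over their backs; the gripper's body (76 mm by 85 mm) begins 54 mm behind the grasp point. The pads swing forward as they close: fully open they stand 13 mm farther back than shut.
Start: joints at [-1.378, 0.087, 1.371, -0, 1.684, -0.103], TCP at [0.16, -0.526, 0.231] pointing down, gripper open.
Joint ranges: [-3.1, 3.1], [-0.76, 2.03], [0.27, 2.55], [-1.08, 4.22], [0.17, 2.65], [-2.57, 2.57]. Speed limits (rad/s): [2.79, 2.79, 3.14, 3.14, 3.14, 3.14].

## Interface

Orientations are given as a rotation vector (axis times angle).
In Python, from rig import arm, grip, inverse_kinematics, viewer, sign_off, monitor gives the robot as it stands. Calls block until the motion is done:
- arm.move_ptp(position, orientation): joint-space move of the TCP to a pose.
- arm.movel(position, orientation=None, rate=0.15): straight line of the TCP; orientation=None keeps the orientation; rate is the mean speed in m/s.
- arm.move_j(angles): joint-space move.
- grip(opening, f_grip=None): finger opening in m; f_grip is the grip in N (None keeps the last); returns when the fingers have stopped.
- arm.wait(seconds).
- inverse_kinematics(position, orientation): joint angles nearest the present ones, or None.
- viewer.grab_frame(name): name is "scene" or "top"; returns a dict with "image" (420x560x3 uint8, red, green, blue), "z_map" (420x560 float32, m along the optical axis (not along the pixel's ray), 0 where there is no reading), "vfov" (degrees; the focal length in pixels is half the picture's height over the tangent of half this angle, whatever the lens; pixels are square), "cx", "cy" (the principal point, pixels), "extrinsics" (4x4, takes a point from camera to world coordinates). Camera axes: x right, y down, z forward; pixel columns grow to the right and rows downward; lengths in m; the calibration is good to about 2 mm. A picture is of the moment at which its call begins.
A pose or a line that the arm cannot do raises arm.Unreachable and nothing moves.
- sign_off(): hands the job in, once; it reports no verdict.
Readings, each from a call of its own:
- monitor.get_time_s(): time.
- monitor.get_joint_positions(): joint angles.
- monitor.get_joint_vel(): joint speeds.
- monitor.get_tau(): joint torques, N m.
- monitor.get_tool_pos(): TCP position.
- monitor.get_tcp_rot(): TCP orientation.
- monitor.get_wrist_force(): force on the tool from outside, world axes, zero at the start.
- monitor.get_wrist_torque(): the same for the moment, N m.
- monitor.get_gripper_width(): finger opening in m.
Only numpy, scipy, OpenCV 4.12 (cv2) and the standard library are available. Lean on these libraries where they do the work, as an engineer would, in place of code of your own. Each camera call takes 0.05 s, during which the arm holds its last target.

## Task

Use the forked pusher to push the squat sample tin along the dryer's apron and in through the hanging flap, until it comes up against the sprung stop hidden inside and you feel the spring give; hold it pressed there for a good half second, firmly but without forcing it. Then draw the pusher out so that the flap falls shut behind the tin, and lay the pusher flat on the black bench top, off the apron. Keep the tin upright and leave the other things where they stand.

Things in the scene. Friction and masses are not known exactly. Their poses are not given: they have to be found in the camera images.
- dryer: White bench-top sample dryer, 186 deep, 190 wide, 100 mm high, fixed. Origin: on the bench top, in the plane of the hanging flap, on the tunnel's centre line; x points level into the tunnel, away from the robot, z up. The tunnel is 62 mm wide; its mouth is open up to the flap's hinge. Inside is a sprung stop (see cover).
- apron (a point): Middle of the apron's outer edge, on its top. The aluminium apron, 6 mm thick and 130 wide, lies in front of the flap from dryer x = -90 mm and goes on as the tunnel's floor at the same height. Low rails (top 24 mm above the bench) narrow like a funnel from about 115 to 62 mm at the tunnel's mouth.
- cover (a point): Middle of the white cover's top over the tunnel, behind the clear window. It hides the sprung stop, whose face is somewhere between dryer x = 76 and 111 mm: not measured, to be felt. It yields from 3 N, takes 8 N at its full 7 mm travel, then is solid. Press the tin with 6 to 10 N; under 6 N is not seated, over 15 N does damage. Sliding the tin and opening the flap take at most about 3 N.
- flap (a joint): Angle of the aluminium flap (58 wide, 34 high, 3 mm thick, 50 g) hung from a level hinge across the tunnel's mouth, 50 mm above the bench: 0 hanging shut, to 1.45 rad swung up into the tunnel. It opens only inward, rests on whatever is beneath it and falls shut by its own weight once that is gone (the tin's centre must be 53 mm or more past the flap).
- flap_edge (a point): Middle of the flap's lower edge; 14 mm above the bench when shut.
- tin: Squat closed round aluminium sample tin, diameter 40, height 28 mm, 90 to 210 g, standing on the apron in front of the flap. Origin: centre of its underside; z up.
- pusher: Pusher, 160 g, lying on the bench to one side. Origin: on its underside, below the middle of the grip; x along the bar to the head, z up. The upright wooden grip, to be held, is 44 long (x), 18 wide (y), 56 mm high. An aluminium bar 18 wide and 14 mm high runs along +x at the bottom to a forked head 36 mm wide and as high. Carry it 4 to 9 mm above the apron to push the tin at mid height.
- pusher_face (a point): Middle of the head's flat face, 125 mm ahead of the pusher's origin, 7 mm above its underside. A prong on either side (28 mm apart) reaches 8.5 mm further; a 40 mm round tin in the fork bears on the prongs with its centre 148 mm ahead of the pusher's origin.
- spare_tin: Bystander: taller closed tin, diameter 38, height 55 mm, beside the apron. Origin: centre of its underside. Leave alone.
- brush: Bystander: wooden brush 160 mm long, lying on the bench to the other side. Leave alone.
- beaker: Bystander: glass beaker, diameter 70, height 90 mm. Origin: centre of its underside. Leave alone.
- tweezers: Bystander: steel tweezers, 120 mm long, lying on the bench. Leave alone.
Not all that is in view belongs to the job. What is shaped like the tin but turquoise is not meant.

How it is judged:
On the way, in this order (a step that is already met when the one before it is completed fails the run):
1. the pusher pushes the tin against the flap and swings it open (value of joint flap above 0.3 rad and contact force between pusher and tin above 0.1 N), for 0.02 s.
2. the tin, wholly past the flap, is pressed by the pusher against the sprung stop with at least 6 N for 0.3 s (x of tin in the frame of dryer above 0.05 m and contact force between pusher and tin above 6 N), for 0.3 s.
At the end, for the whole second after the job is handed in: The tin stands upright inside the tunnel, its centre at least 50 mm past the flap's plane; the flap hangs shut (under 0.08 rad); the pusher lies flat on the bench top (underside within 4 mm of it, tilted under 0.08 rad); both at rest (x of tin in the frame of dryer above 0.05 m and angle between tin's own z axis and vertical below 0.1 rad and value of joint flap below 0.08 rad and height (world z) of pusher below 0.004 m and angle between pusher's own z axis and vertical below 0.08 rad and linear speed of each of pusher, tin below 0.02 m/s); the robot touches nothing.
It fails at once if the pusher pushes the tin with more than 15 N (contact force between pusher and tin above 15 N).
It fails at once if the tin is tipped by more than 0.35 rad (angle between tin's own z axis and vertical above 0.35 rad).
It fails at once if a bystander is moved by more than 30 mm (distance of any of spare_tin, brush, beaker, tweezers from where it was at the start of the episode above 0.03 m).
It also fails if it takes over 70 s, if anything falls off the work surface, if the arm or the gripper's body presses on something with over 40 N, if the wrist force passes 120 N, or if a joint passes its speed limit or range.

## Working session

There is one attempt and no reset: what is moved stays moved. The work goes in short steps, each a Python script; the robot and the scene stay as the last script left them, time stands still between calls to the robot, and variables do not carry over. Pictures are saved under pics/ and viewed, and the job is handed in when it is done.

```bash
mkdir -p pics; ls; cat > h.py <<'E'
import numpy as np, cv2
from rig import arm, grip, inverse_kinematics, viewer, sign_off, monitor
def cam(n):
    d=viewer.grab_frame(n); im=d['image']; H,W=im.shape[:2]
    d['f']=H/2/np.tan(np.radians(d['vfov'])/2); return d
def save(d,p): cv2.imwrite(p,d['image'][:,:,::-1])
def ray(d,u,v):
    r=np.array([(u-d['cx'])/d['f'],(v-d['cy'])/d['f'],1.0]); E=d['extrinsics']
    return E[:3,3],E[:3,:3]@r
def onz(d,u,v,z):
    o,r=ray(d,u,v); return o+r*(z-o[2])/r[2]
def dep(d,u,v):
    o,r=ray(d,u,v); return o+r*float(d['z_map'][int(v),int(u)])
def proj(d,p):
    E=d['extrinsics']; c=E[:3,:3].T@(np.asarray(p)-E[:3,3]); return c[:2]/c[2]*d['f']+[d['cx'],d['cy']]
def cloud(d):
    H,W=d['z_map'].shape; u,v=np.meshgrid(np.arange(W),np.arange(H)); z=d['z_map']
    c=np.stack([(u-d['cx'])/d['f']*z,(v-d['cy'])/d['f']*z,z],-1); E=d['extrinsics']
    P=c@E[:3,:3].T+E[:3,3]; P[z==0]=np.nan; return P
E
python3 - <<'E'
from h import *
import pickle
for n in ('scene','top'):
    d=cam(n); save(d,f'pics/{n}0.png'); pickle.dump(d,open(f'{n}0.pkl','wb')); print(n,d['f'],d['cx'],d['cy'],d['extrinsics'].round(3).tolist(),(d['z_map']==0).mean())
print(monitor.get_time_s(),monitor.get_wrist_force(),monitor.get_tcp_rot(),monitor.get_gripper_width(),arm.grip_depth)
E
```

```text
pics
scene 494.91983338097356 278.2181003166053 214.2719248951456 [[0.78, 0.423, -0.461, 1.17], [0.625, -0.517, 0.585, -0.757], [0.009, -0.745, -0.668, 0.953], [0.0, 0.0, 0.0, 1.0]] 0.004034863945578232
top 387.58908974540014 280.51679295670124 205.37225399207833 [[-0.016, -0.996, 0.088, 0.498], [-1.0, 0.016, -0.002, -0.011], [0.001, -0.088, -0.996, 1.005], [0.0, 0.0, 0.0, 1.0]] 0.004013605442176871
0.1 [0.52334141 0.13928927 0.41924812] [-3.10524198e+00 -4.62689307e-01  1.00984856e-04] 0.08526391899477388 0.0187
```

View pics/scene0.png

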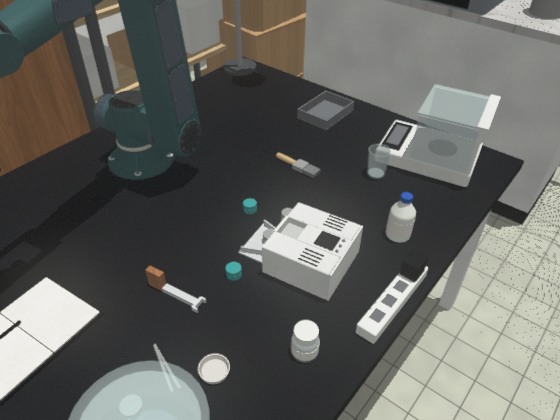

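View pics/top0.png

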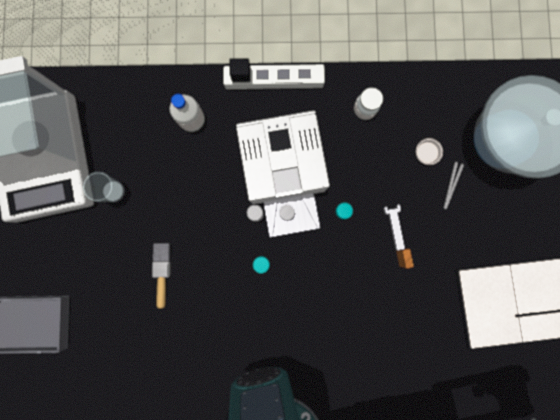

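In the top view, the tin-like things are grey on the apron (288,213), grey and taller beside it (255,213; the spare), and turquoise at (344,211) and (261,265). I choose the one at (288,213). The pusher has its grip at (405,258) and its head at (393,210). Next is a close crop to check the choice.

```bash
python3 - <<'E'
import cv2,numpy as np
t=cv2.imread('pics/top0.png');s=cv2.imread('pics/scene0.png')
a=cv2.resize(t[100:280,220:430],None,fx=3.8,fy=3.3*3.8/3.8,interpolation=cv2.INTER_CUBIC)
a=cv2.resize(t[100:245,230:430],None,fx=4,fy=4,interpolation=cv2.INTER_CUBIC)
cv2.imwrite('pics/topc.png',a)
cv2.imwrite('pics/scenec.png',cv2.resize(s[190:320,140:370],None,fx=3.4,fy=3.4,interpolation=cv2.INTER_CUBIC))
E
```

```text
(no output)
```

View pics/topc.png

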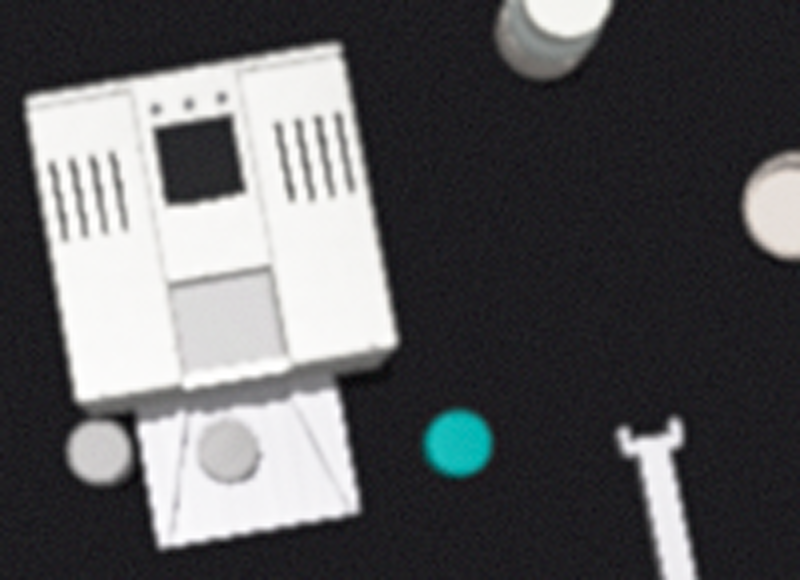

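View pics/scenec.png

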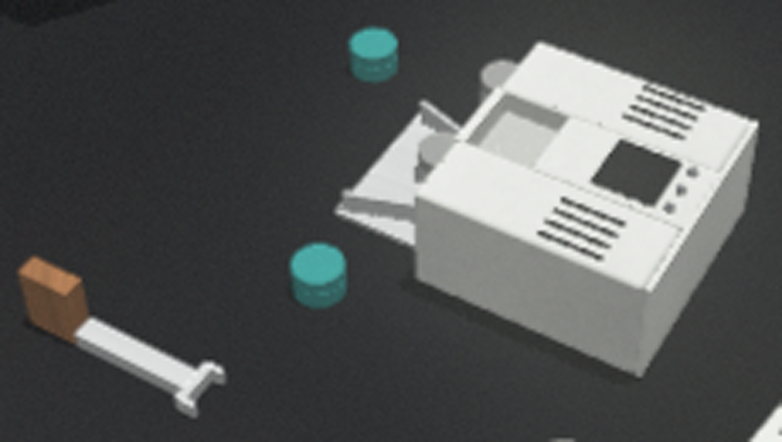

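The crop shows the tin (plain grey, on the apron, between the rails at crop (228,450)). The spare stands beside the apron at (100,452), and the turquoise ones are excluded. Now I'll measure from both views.

```bash
cat > m.py <<'E'
from h import *
import pickle
def rect(P,lo,hi,box):
    m=(P[...,2]>lo)&(P[...,2]<hi)&(P[...,0]>box[0])&(P[...,0]<box[1])&(P[...,1]>box[2])&(P[...,1]<box[3])
    n,l,st,_=cv2.connectedComponentsWithStats(m.astype(np.uint8)); 
    k=1+np.argmax(st[1:,4]); return P[l==k]
if __name__=='__main__':
  for n in ('top','scene'):
    d=pickle.load(open(n+'0.pkl','rb')); P=cloud(d); d['P']=P
    q=rect(P,.09,.11,(.4,.95,-.25,.2)); r=cv2.minAreaRect(q[:,:2].astype(np.float32)*1000)
    print(n,'dryer top z',np.median(q[:,2]).round(4),r,cv2.boxPoints(r).round(1).tolist())
    im=d['image'];hsv=cv2.cvtColor(im,cv2.COLOR_RGB2HSV)
    # pusher wood
    br=(hsv[...,0]<18)&(hsv[...,1]>110)&(P[...,1]<-.15)&(P[...,1]>-.5)&(P[...,0]>.2)&(P[...,0]<.7)&(P[...,2]<.1)
    nn,l,st,_=cv2.connectedComponentsWithStats(br.astype(np.uint8)); k=1+np.argmax(st[1:,4]); q=P[l==k]
    zt=np.nanpercentile(q[:,2],95); t=q[q[:,2]>zt-.006]; r=cv2.minAreaRect(t[:,:2].astype(np.float32)*1000)
    print(' grip n',len(q),'ztop',zt.round(4),r,t.mean(0).round(4))
    # silver pusher bar
    gm=(P[...,1]<-.17)&(P[...,1]>-.36)&(P[...,0]>.35)&(P[...,0]<.62)&(P[...,2]<.03)&(hsv[...,1]<60)&(hsv[...,2]>110)
    nn,l,st,_=cv2.connectedComponentsWithStats(gm.astype(np.uint8)); k=1+np.argmax(st[1:,4]); q=P[l==k]
    print(' bar n',len(q),'z',np.nanmedian(q[:,2]).round(4)); r=cv2.minAreaRect(q[:,:2].astype(np.float32)*1000); print('  ',r,cv2.boxPoints(r).round(1).tolist())
    # bench z
    b=P[(P[...,0]>.3)&(P[...,0]<.45)&(P[...,1]>-.15)&(P[...,1]<.15)]; print(' bench z',np.nanmedian(b[:,2]).round(4))
    a=rect(P,.003,.010,(.4,.75,-.2,.15)); r=cv2.minAreaRect(a[:,:2].astype(np.float32)*1000); print(' apron',len(a),np.median(a[:,2]).round(4),r,cv2.boxPoints(r).round(1).tolist())
  d=pickle.load(open('top0.pkl','rb')); P=cloud(d)
  print('z at tin',P[213,288].round(4),'spare',P[213,255].round(4))
  for lo,hi in ((.02,.03+.006),):
    m=(P[...,2]>.027)&(P[...,2]<.04)&(P[...,0]>.4)&(P[...,0]<.6)&(abs(P[...,1]+.02)<.1)
    nn,l,st,c=cv2.connectedComponentsWithStats(m.astype(np.uint8))
    for k in range(1,nn):
      if st[k,4]>10: print('comp',st[k].tolist(),P[l==k].mean(0).round(4),cv2.minEnclosingCircle(P[l==k][:,:2].astype(np.float32)*1000))
E
python3 m.py
```

```text
top dryer top z 0.1005 ((696.4021606445312, -18.379974365234375), (188.54605102539062, 192.03338623046875), 9.251484870910645) [[587.9000244140625, 61.20000076293945], [618.7999877929688, -128.3000030517578], [804.9000244140625, -98.0], [774.0, 91.5]]
 grip n 280 ztop 0.0585 ((447.5350646972656, -319.0754699707031), (43.68984603881836, 17.684844970703125), 10.2803373336792) [ 0.448  -0.3185  0.0564]
 bar n 421 z 0.0139
   ((525.3042602539062, -312.1413879394531), (114.17311096191406, 44.58686065673828), 11.991288185119629) [[464.79998779296875, -302.20001220703125], [474.1000061035156, -345.79998779296875], [585.7999877929688, -322.1000061035156], [576.5, -278.5]]
 bench z 0.0004
 apron 1183 0.0064 ((562.3248901367188, -48.34113311767578), (92.9261245727539, 155.20542907714844), 8.074257850646973) [[505.3999938964844, 22.0], [527.2000122070312, -131.6999969482422], [619.2000122070312, -118.5999984741211], [597.4000244140625, 35.0]]
scene dryer top z 0.1014 ((697.1444091796875, -18.801902770996094), (189.858154296875, 197.81265258789062), 9.120847702026367) [[587.7000122070312, 63.799
[... 403 characters left out ...]
5, -275.70001220703125], [459.8999938964844, -325.29998779296875], [583.2999877929688, -319.1000061035156], [580.7999877929688, -269.6000061035156]]
 bench z 0.002
 apron 263 0.0074 ((524.8529052734375, -34.72007369995117), (50.7289924621582, 95.88004302978516), 25.1373348236084) [[481.5, -2.0999999046325684], [522.2999877929688, -88.9000015258789], [568.2000122070312, -67.30000305175781], [527.5, 19.5]]
z at tin [ 0.5639 -0.0313  0.0337] spare [0.5639 0.0502 0.0533]
comp [279, 205, 16, 15, 194] [ 0.5665 -0.0274  0.0343] ((566.6658935546875, -27.6671199798584), 19.831003189086914)
comp [253, 257, 16, 16, 132] [0.4356 0.0387 0.029 ] ((435.7365417480469, 38.96725082397461), 19.520069122314453)
```

```bash
python3 - <<'E'
from m import *
d=pickle.load(open('top0.pkl','rb'));P=cloud(d); im=d['image'].astype(int)
a=np.radians(9.2);c,s=np.cos(a),np.sin(a)
C=np.array([696.8,-18.6])/1000
O=C-.093*np.array([c,s]); print('front mid',O)
D=P.copy(); w=P[...,:2]-O; D[...,0]=w[...,0]*c+w[...,1]*s; D[...,1]=-w[...,0]*s+w[...,1]*c
hsv=cv2.cvtColor(d['image'],cv2.COLOR_RGB2HSV)
m=(abs(D[...,1])<.08)&(D[...,0]>-.12)&(D[...,0]<-.01)&(hsv[...,2]>120)&(hsv[...,1]<60)&(D[...,2]<.03)
for y0 in np.arange(-60,65,15):
    k=m&(abs(D[...,1]*1000-y0)<7); 
    if k.any(): print(y0,'xmin',(np.sort(D[k][:,0])[:8]*1000).round(1))
for x0 in (-80,-65,-50,-35):
    k=m&(abs(D[...,0]*1000-x0)<5); ys=np.sort(D[k][:,1])*1000; print('x',x0,'y',ys[:4].round(1),ys[-4:].round(1))
# window
m=(D[...,2]<.095)&(D[...,2]>-.01)&(abs(D[...,1])<.06)&(D[...,0]>.005)&(D[...,0]<.08)
q=D[m]; print('window recess y',np.percentile(q[:,1],[1,50,99]).round(4),'x',np.percentile(q[:,0],[1,99]).round(4),'z',np.percentile(q[:,2],[5,50,95]).round(4))
for v in range(165,206,4): print(v,D[v,287].round(3))
# pusher bar centreline in top, rays to z=.014
g=(P[...,1]<-.24)&(P[...,1]>-.36)&(P[...,0]>.46)&(P[...,0]<.60)&(hsv[...,1]<60)&(hsv[...,2]>110)
pts=[]
for v in range(200,252):
    u=np.where(g[v])[0]
    if len(u): 
        L=onz(d,u.min()-.5,v,.014);R=onz(d,u.max()+.5,v,.014); pts.append(((L+R)/2)[:2]); 
        if v%4==0: print(v,u.min(),u.max(),L[:2].round(4),R[:2].round(4))
E
```

```text
front mid [ 0.60499633 -0.03346895]
-60 xmin [-90.  -89.6 -89.2 -88.7 -88.  -87.6 -87.1 -86.7]
-45 xmin [-90.8 -90.3 -89.9 -89.4 -89.  -88.3 -87.8 -87.4]
-30 xmin [-90.5 -90.1 -89.6 -89.2 -88.8 -88.1 -87.6 -87.1]
-15 xmin [-91.1 -90.3 -89.9 -89.4 -89.  -88.6 -87.9 -87.5]
0 xmin [-90.6 -90.2 -89.7 -89.2 -88.9 -88.4 -88.1 -87.7]
15 xmin [-90.4 -89.9 -89.5 -89.1 -88.7 -88.  -87.5 -87. ]
30 xmin [-90.9 -90.2 -89.8 -89.3 -88.9 -88.5 -87.8 -87.3]
45 xmin [-90.8 -90.5 -90.  -89.6 -89.2 -88.7 -88.4 -87.6]
60 xmin [-90.3 -89.9 -89.4 -89.  -88.6 -87.8 -87.4 -87. ]
x -80 y [-67.2 -66.7 -66.3 -65.8] [64.6 65.1 65.5 67.3]
x -65 y [-66.9 -66.7 -65.8 -64.1] [64.8 65.5 65.9 67.1]
x -50 y [-67.2 -66.6 -66.1 -64.6] [64.7 65.2 65.8 67. ]
x -35 y [-67.  -66.8 -66.3 -65.1] [65.1 65.7 66.8 67.4]
window recess y [-0.0307 -0.0001  0.0306] x [0.0096 0.0619] z [0.0771 0.0798 0.0836]
165 [ 0.068 -0.007  0.101]
169 [ 0.062 -0.006  0.081]
173 [ 0.052 -0.005  0.08 ]
177 [ 0.043 -0.003  0.077]
181 [ 0.034 -0.001  0.078]
185 [0.024 0.    0.079]
189 [0.014 0.002 0.079]
193 [0.002 0.005 0.1  ]
197 [-0.002  0.005  0.055]
201 [-0.008  0.005  0.008]
205 [-0.02   0.008  0.035]
204 398 398 [ 0.5838 -0.3133] [ 0.5838 -0.3158]
208 384 400 [ 0.5741 -0.2769] [ 0.5734 -0.3205]
212 385 398 [ 0.5638 -0.2791] [ 0.5632 -0.3149]
216 390 398 [ 0.5533 -0.2914] [ 0.553  -0.3145]
220 391 399 [ 0.543  -0.2936] [ 0.5427 -0.3166]
224 391 399 [ 0.5328 -0.2932] [ 0.5325 -0.3162]
228 392 400 [ 0.5226 -0.2953] [ 0.5222 -0.3183]
232 393 401 [ 0.5124 -0.2974] [ 0.512  -0.3204]
236 394 402 [ 0.5021 -0.2995] [ 0.5018 -0.3225]
240 395 403 [ 0.492  -0.3017] [ 0.4916 -0.3246]
244 395 403 [ 0.4818 -0.3012] [ 0.4814 -0.3241]
248 396 404 [ 0.4717 -0.3033] [ 0.4713 -0.3262]
```

Dryer frame confirmed: apron edge at -90 mm, width ±65, window centred. The flap origin is (0.605,-0.0335), yaw 9.2°. Tin is at about dryer (-37,+12). The pusher grip is at (0.4487,-0.319), yaw ≈9°, its top measured at 56–58 mm. Next I grasp it.

```bash
cat >> h.py <<'E'
from scipy.spatial.transform import Rotation as Rn
def down(yaw,flip=False):
    if flip: yaw+=np.pi
    c,s=np.cos(yaw),np.sin(yaw)
    return Rn.from_matrix(np.array([[c,s,0],[s,-c,0],[0,0,-1.]])).as_rotvec()
O=np.array([0.6050,-0.0335]); YD=np.radians(9.2); EX=np.array([np.cos(YD),np.sin(YD)]); EY=np.array([-np.sin(YD),np.cos(YD)])
def D2W(x,y): return O+x*EX+y*EY
def W2D(p): w=np.asarray(p)[:2]-O; return np.array([w@EX,w@EY])
E
python3 - <<'E'
from h import *
for fl in (0,1):
    print(fl,inverse_kinematics([.4487,-.3193,.021],down(np.radians(9),fl)),inverse_kinematics([*D2W(-.2,.01),.033],down(YD,fl)),inverse_kinematics([*D2W(-.05,0),.033],down(YD,fl)))
E
```

```text
0 [-7.21434127e-01  2.25444920e-01  1.64654575e+00 -4.44089210e-16
  1.26960198e+00  6.92282567e-01] [-2.74690889e-01 -9.60468418e-02  1.96199649e+00 -8.88178420e-16
  1.27564301e+00  1.13553515e+00] [-1.76295766e-01  2.25776504e-01  1.61951129e+00 -8.88178420e-16
  1.29630486e+00  1.23393027e+00]
1 [-7.21434127e-01  2.25444920e-01  1.64654575e+00 -4.44089210e-16
  1.26960198e+00 -2.44931009e+00] [-2.74690889e-01 -9.60468418e-02  1.96199649e+00 -4.44089210e-16
  1.27564301e+00 -2.00605751e+00] [-1.76295766e-01  2.25776504e-01  1.61951129e+00 -4.44089210e-16
  1.29630486e+00 -1.90766238e+00]
```

```bash
python3 - <<'E'
from h import *
o=down(np.radians(9)); p=np.array([.4487,-.3193])
arm.move_ptp([*p,.14],o)
arm.movel([*p,.023],rate=.12)
print(monitor.get_wrist_force().round(2))
grip(0.0,60)
print(monitor.get_gripper_width(),monitor.get_wrist_force().round(2),monitor.get_tool_pos().round(4))
arm.movel([*p,.06],rate=.06)
print(monitor.get_gripper_width(),monitor.get_wrist_force().round(2),monitor.get_wrist_torque().round(3),monitor.get_time_s())
for n in('scene','top'): save(cam(n),f'pics/{n}1.png')
a=cv2.imread('pics/scene1.png')[190:330,90:290]; b=cv2.imread('pics/top1.png')[170:310,320:520]
cv2.imwrite('pics/c1.png',np.hstack([cv2.resize(x,(400,280),interpolation=cv2.INTER_CUBIC) for x in (a,b)]))
E
```

```text
[ 0.33 -0.28  0.3 ]
0.01703748532047615 [0.13 0.84 0.57] [ 0.4488 -0.3194  0.0233]
0.017498922998944712 [ 0.69  0.41 -1.01] [-0.018  0.046 -0.025] 3.9917
```

View pics/c1.png

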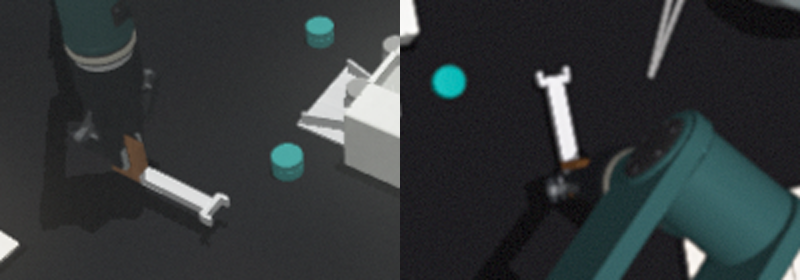

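The pusher is held (width 17.5 mm), with the bar extending to the fork. Now I'll measure the bar's height, tilt and yaw from the depth.

```bash
cat > pm.py <<'E'
from h import *
def bar(n,zt,box,yaw,org):
    d=cam(n);P=cloud(d);hsv=cv2.cvtColor(d['image'],cv2.COLOR_RGB2HSV)
    w=P[...,:2]-org; c,s=np.cos(yaw),np.sin(yaw); X=w[...,0]*c+w[...,1]*s; Y=-w[...,0]*s+w[...,1]*c
    m=(hsv[...,1]<70)&(hsv[...,2]>100)&(abs(P[...,2]-zt)<.012)&(X>.03)&(X<.15)&(abs(Y)<.04)
    for a in range(35,140,15):
        k=m&(abs(X*1000-a)<7.5)
        if k.sum()>3: print(n,a,k.sum(),'z',np.median(P[k][:,2]).round(4),'y',np.percentile(Y[k]*1000,[2,50,98]).round(1), ((Y[k].min()+Y[k].max())*500).round(1))
    print('xmax',np.sort(X[m])[-5:].round(4))
    return d
E
python3 - <<'E'
from pm import *
t=monitor.get_tool_pos()
for n in('top','scene'): bar(n,.0507,None,np.radians(9),t[:2])
E
```

```text
top 35 42 z 0.0502 y [-8.2  1.8 10.1] 0.9
top 50 51 z 0.0498 y [-8.3  1.9  9.4] 0.4
top 65 52 z 0.0499 y [-8.4  1.4  9.4] 0.3
top 80 52 z 0.0503 y [-9.3  1.8  9.5] 0.4
top 95 51 z 0.0506 y [-8.   2.1  9.7] 0.9
top 110 57 z 0.0499 y [-14.    1.3  14.6] -0.2
top 125 62 z 0.0497 y [-17.7  -0.8  19.5] 0.3
xmax [0.1303 0.131  0.1315 0.1317 0.1321]
scene 35 39 z 0.0507 y [-9.4 -2.8  8.3] -0.4
scene 50 50 z 0.0508 y [-9.  -3.1  9.6] 0.3
scene 65 51 z 0.0508 y [-9.2 -2.7 10. ] 0.4
scene 80 54 z 0.0504 y [-9.9 -2.4 10.3] -0.2
scene 95 51 z 0.0503 y [-8.8 -3.5  9.6] 0.6
scene 110 53 z 0.051 y [-9.4 -0.1 15.1] -0.1
scene 125 91 z 0.0493 y [-18.5  -0.   18.7] 1.4
xmax [0.1331 0.1332 0.1337 0.1338 0.1347]
```

```bash
python3 - <<'E'
from pm import *
tin=W2D([.5666,-.0275]); print('tin D',tin)
o=down(YD)
arm.movel([.4487,-.3193,.12],rate=.15)
p=D2W(-.235,tin[1]); arm.movel([*p,.12],o,rate=.2)
arm.movel([*p,.0363],rate=.1)
arm.wait(.3)
print(monitor.get_tool_pos().round(4),np.mean([monitor.get_wrist_force() for _ in range(5)],0).round(2),monitor.get_time_s())
t=monitor.get_tool_pos()
d=bar('top',.0265,None,YD,t[:2]); save(d,'pics/top2.png')
P=cloud(d); m=(P[...,2]>.027)&(P[...,2]<.042)&(P[...,0]>.52)&(P[...,0]<.6)&(abs(P[...,1]+.025)<.04)
q=P[m]; print('tin now',W2D(cv2.minEnclosingCircle(q[:,:2].astype(np.float32))[0]),q[:,2].mean())
d=bar('scene',.0265,None,YD,t[:2]);save(d,'pics/scene2.png')
a=cv2.imread('pics/scene2.png')[150:310,150:370]; b=cv2.imread('pics/top2.png')[160:320,180:400]
cv2.imwrite('pics/c2.png',np.hstack([cv2.resize(x,(400,290),interpolation=cv2.INTER_CUBIC) for x in (a,b)]))
E
```

```text
tin D [-0.03694675  0.01206226]
[ 0.3714 -0.0593  0.0368] [-0.1  -1.27 -2.34] 7.5333
top 35 38 z 0.0277 y [-8.3  0.3  8.8] 0.1
top 50 45 z 0.0278 y [-8.4  0.3  8.8] 0.0
top 65 43 z 0.0277 y [-8.2  0.5  8.6] 0.2
top 80 44 z 0.0277 y [-8.6  0.   8.8] 0.1
top 95 43 z 0.0286 y [-8.3  0.1  8.7] 0.1
top 110 49 z 0.0275 y [-12.4   0.2  13.4] 0.6
top 125 53 z 0.0281 y [-18.   -0.3  18.5] 0.2
xmax [0.1298 0.131  0.1314 0.1318 0.1322]
tin now [-0.03172257  0.02920398] 0.034013693532447896
scene 35 30 z 0.0279 y [-9.9 -5.4 10.5] 1.4
scene 50 37 z 0.028 y [-9.5 -2.7  7.9] -0.9
scene 65 37 z 0.0283 y [-10.7  -3.7   9.6] -0.2
scene 80 36 z 0.0289 y [-11.1  -4.    9.1] -0.3
scene 95 37 z 0.0276 y [-9.9 -3.6  9.5] -0.2
scene 110 34 z 0.0288 y [-15.3  -4.2   8.9] -2.7
scene 125 66 z 0.0276 y [-19.   -0.8  18.5] -0.7
xmax [0.1314 0.1316 0.1318 0.1327 0.1329]
```

View pics/c2.png

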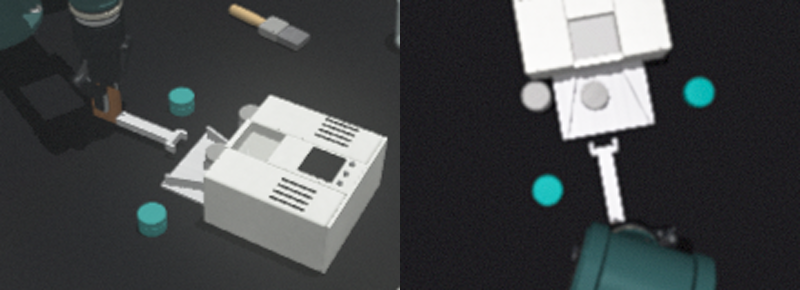

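```bash
python3 - <<'E'
from pm import *
d=cam('top');P=cloud(d); m=(P[...,2]>.028)&(P[...,2]<.042)&(P[...,0]>.52)&(P[...,0]<.6)&(abs(P[...,1]+.025)<.05)
nn,l,st,c=cv2.connectedComponentsWithStats(m.astype(np.uint8))
for k in range(1,nn):
    q=P[l==k]; print(st[k].tolist(),W2D(cv2.minEnclosingCircle(q[:,:2].astype(np.float32))[0]).round(4),W2D(q.mean(0)).round(4),q[:,2].mean().round(4))
f=[]
for _ in range(20): arm.wait(.02); f.append(monitor.get_wrist_force())
f=np.array(f); print(f.mean(0).round(2),f.std(0).round(2))
E
```

```text
[272, 199, 1, 1, 1] [0.0008 0.0421] [0.0008 0.0421] 0.0416
[274, 199, 1, 1, 1] [0.0008 0.0371] [0.0008 0.0371] 0.0334
[267, 200, 3, 1, 3] [0.0007 0.0524] [0.0008 0.0524] 0.0347
[279, 205, 16, 15, 194] [-0.0369  0.0119] [-0.037   0.0122] 0.0341
[-0.17 -0.03 -1.62] [0.52 0.49 0.54]
```

```bash
cat >> pm.py <<'E'
Z=.0356
def axf(n=8,dt=.01):
    f=[]
    for _ in range(n): arm.wait(dt); f.append(monitor.get_wrist_force())
    f=np.mean(f,0); return np.array([f[:2]@EX,f[:2]@EY,f[2]])
E
python3 - <<'E'
from pm import *
arm.movel([*D2W(-.192,.012),Z],rate=.06)
print('free',axf(15).round(2))
arm.movel([*D2W(-.184,.012),Z],rate=.03); print('contact?',axf().round(2))
for x in np.arange(-.178,-.119,.0065):
    y=max(0,.012*(-.15-x)/.034); arm.movel([*D2W(x,min(y,.012)),Z],rate=.04); f=axf(5); print(x.round(4),W2D(monitor.get_tool_pos()).round(4),f.round(2))
    if f[0]<-5: print('STOP');break
print(monitor.get_time_s())
for n in('scene','top'): save(cam(n),f'pics/{n}3.png')
a=cv2.imread('pics/scene3.png')[150:310,150:370]; b=cv2.imread('pics/top3.png')[110:270,180:400]
cv2.imwrite('pics/c3.png',np.hstack([cv2.resize(x,(400,290),interpolation=cv2.INTER_CUBIC) for x in (a,b)]))
E
```

```text
free [ 0.07 -0.02 -1.84]
contact? [-0.14 -0.27 -1.27]
-0.178 [-0.1778  0.0098] [ 0.03 -0.08 -1.79]
-0.1715 [-0.1712  0.0074] [ 0.42 -0.06 -1.07]
-0.165 [-0.1646  0.0051] [ 0.07 -0.34 -1.16]
-0.1585 [-0.1581  0.0029] [-0.18 -0.01 -1.91]
-0.152 [-0.1516  0.0006] [-0.09  0.04 -1.18]
-0.1455 [-1.451e-01 -1.000e-04] [-0.29  0.05 -1.61]
-0.139 [-0.1386 -0.    ] [ 0.   -0.1  -1.84]
-0.1325 [-0.1321 -0.    ] [ 0.19 -0.28 -1.53]
-0.126 [-0.1256 -0.    ] [ 0.01  0.06 -1.31]
-0.1195 [-0.1191 -0.    ] [ 0.18 -0.43 -2.18]
13.1
```

View pics/c3.png

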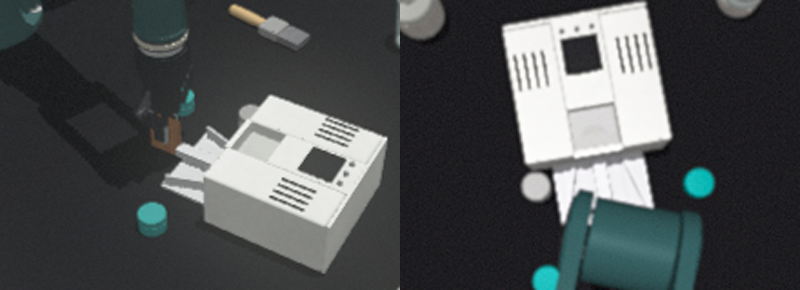

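The picture shows the tin gone from the apron and faintly visible under the window at (595,128). I now feel for the stop.

```bash
python3 - <<'E'
from pm import *
for x in np.arange(-.114,-.0945,.005):
    arm.movel([*D2W(x,0),Z],rate=.03); f=axf(6); print(x.round(4),f.round(2))
    if f[0]<-3.5: break
x=W2D(monitor.get_tool_pos())[0]; x=-.0945 if x<-.0945+.001 else x
L=[]
while x<-.046:
    L.append(x); f=axf(4)
    if f[0]<-1.5:
        f=axf(20,.01)
        print(round(x,4),W2D(monitor.get_tool_pos())[0].round(4),f.round(2))
        if f[0]<-7.2: print('reached');break
        x+= .001 if f[0]>-6 else .0006
    else: x+=.001
    arm.movel([*D2W(x,0),Z],rate=.015)
for _ in range(3): print('hold',axf(25,.01).round(2))
print(W2D(monitor.get_tool_pos()).round(4),monitor.get_tool_pos()[2],monitor.get_gripper_width(),monitor.get_time_s())
for n in('scene','top'): save(cam(n),f'pics/{n}4.png')
a=cv2.imread('pics/scene4.png')[150:310,150:370]; b=cv2.imread('pics/top4.png')[110:270,180:400]
cv2.imwrite('pics/c4.png',np.hstack([cv2.resize(x,(400,290),interpolation=cv2.INTER_CUBIC) for x in (a,b)]))
E
```

```text
-0.114 [ 0.21 -0.21 -2.02]
-0.109 [-0.27  0.04 -1.58]
-0.104 [ 0.15 -0.31 -1.41]
-0.099 [-0.28  0.2  -1.65]
-0.0795 -0.0798 [-2.25 -0.11 -1.88]
-0.0785 -0.0793 [-4.97 -0.09 -0.55]
-0.0775 -0.0785 [-5.67  0.04 -0.15]
-0.0765 -0.0778 [-6.51 -0.12  0.35]
-0.0759 -0.0775 [-7.18 -0.19  0.78]
-0.0753 -0.077 [-7.82  0.01  1.16]
reached
hold [-7.73  0.01  1.14]
hold [-7.7   0.15  1.11]
hold [-7.73  0.03  1.15]
[-0.077   0.0001] 0.03538348254520717 0.017297233887744987 22.275
```

View pics/c4.png

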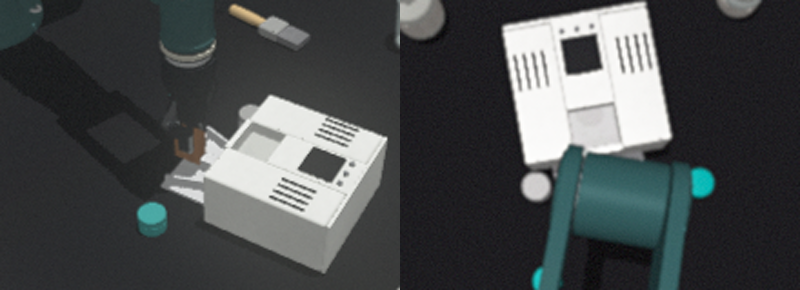

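Axial force is 7.7 N, but the vertical force has risen by 2.8 N, so the head has sagged a little and is rubbing on the tin or apron. The spring's deflection (about 2.8 mm) suggests less than 7.7 N may be reaching the stop. I'll relieve the vertical load, then press slightly further.

```bash
python3 - <<'E'
from pm import *
x=-.0753; z=Z
for i in range(6):
    z+=.0005; arm.movel([*D2W(x,0),z],rate=.01); f=axf(20); print('z',round(z,4),f.round(2),monitor.get_tool_pos()[2].round(4))
    if f[2]<-.9: break
while 1:
    if f[0]<-9.0: break
    if x>-.071: break
    x+=.0005; arm.movel([*D2W(x,0),z],rate=.01); f=axf(20); print('x',round(x,4),W2D(monitor.get_tool_pos())[0].round(4),f.round(2))
for _ in range(3): print('hold',axf(30,.01).round(2))
print(monitor.get_time_s(),monitor.get_wrist_torque().round(3))
from pm import *
t=monitor.get_tool_pos(); d=bar('scene',.028,None,YD,t[:2])
E
```

```text
z 0.0361 [-6.89  0.05 -0.06] 0.0356
z 0.0366 [-5.84 -0.2  -1.15] 0.0359
x -0.0748 -0.0767 [-6.74 -0.1  -0.58]
x -0.0743 -0.0764 [-7.17 -0.05 -0.08]
x -0.0738 -0.076 [-7.69  0.   -0.08]
x -0.0733 -0.0756 [-8.06  0.01  0.18]
x -0.0728 -0.0753 [-8.39 -0.02  0.46]
x -0.0723 -0.0749 [-8.91 -0.04  0.7 ]
x -0.0718 -0.0745 [-9.37  0.06  1.05]
hold [-9.33 -0.16  1.14]
hold [-9.39 -0.2   0.91]
hold [-9.17 -0.05  0.96]
26.875 [-0.257  1.424  0.016]
scene 35 22 z 0.0277 y [-9.4 -3.8  6.9] -1.5
xmax [0.0368 0.0371 0.0376 0.0385 0.0403]
```

```bash
python3 - <<'E'
from pm import *
x=-.0718; z=.0366
for i in range(2):
    z+=.0005; arm.movel([*D2W(x,0),z],rate=.01); f=axf(20); print('z',round(z,4),f.round(2),monitor.get_tool_pos()[2].round(4))
for i in range(4):
    if f[0]<-9: break
    x+=.0005; arm.movel([*D2W(x,0),z],rate=.01); f=axf(20); print('x',round(x,4),W2D(monitor.get_tool_pos())[0].round(4),f.round(2))
for _ in range(3): print('hold',axf(30,.01).round(2))
print(monitor.get_time_s())
E
```

```text
z 0.0371 [-8.55 -0.08 -0.2 ] 0.0361
z 0.0376 [-7.47 -0.28 -1.42] 0.0364
x -0.0713 -0.0742 [-8.45 -0.24 -0.85]
x -0.0708 -0.0739 [-8.77 -0.11 -0.6 ]
x -0.0703 -0.0735 [-9.39 -0.23 -0.3 ]
hold [-9.15 -0.22 -0.12]
hold [-9.36 -0.29 -0.26]
hold [-9.06 -0.16 -0.48]
29.7583
```

Held firmly for nearly 1 s at about 9 N, with 6.3 mm travel from first touch. Now withdraw.

```bash
python3 - <<'E'
from pm import *
z=.0376
arm.movel([*D2W(-.085,0),z],rate=.02); print(axf(10).round(2))
arm.movel([*D2W(-.245,0),z],rate=.08); print(axf(10).round(2))
t=monitor.get_tool_pos(); d=bar('top',.027,None,YD,t[:2]); save(d,'pics/top5.png')
d=bar('scene',.027,None,YD,t[:2]);save(d,'pics/scene5.png')
a=cv2.imread('pics/scene5.png')[150:310,150:370]; b=cv2.imread('pics/top5.png')[110:270,180:400]
cv2.imwrite('pics/c5.png',np.hstack([cv2.resize(x,(400,290),interpolation=cv2.INTER_CUBIC) for x in (a,b)]))
print(monitor.get_time_s())
E
```

```text
[ 0.06 -0.24 -1.92]
[-0.05  0.15 -1.68]
top 35 36 z 0.0285 y [-8.4  0.3  9. ] 0.1
top 50 44 z 0.0281 y [-8.1  0.2  8.7] 0.2
top 65 45 z 0.0288 y [-8.4  0.6  8.9] 0.2
top 80 43 z 0.0284 y [-8.4  0.   8.8] 0.2
top 95 44 z 0.0283 y [-8.1  0.4  8.9] 0.1
top 110 51 z 0.0283 y [-13.7   0.4  14.3] 0.3
top 125 52 z 0.0281 y [-18.1  -1.6  17.8] -0.1
xmax [0.1294 0.1299 0.1315 0.1319 0.1322]
scene 35 30 z 0.0283 y [-9.6 -3.6  8.4] 0.0
scene 50 39 z 0.0295 y [-9.4 -2.5  9.5] 0.1
scene 65 34 z 0.0291 y [-9.5 -4.9  7.9] -1.0
scene 80 36 z 0.0293 y [-10.5  -4.3   7.1] -1.7
scene 95 38 z 0.0287 y [-9.4 -4.3  9. ] -0.2
scene 110 35 z 0.0294 y [-10.7  -3.3  12.9] 3.1
scene 125 64 z 0.0278 y [-18.2  -1.5  17.5] -0.3
xmax [0.1311 0.1313 0.1323 0.1347 0.1349]
33.0583
```

View pics/c5.png

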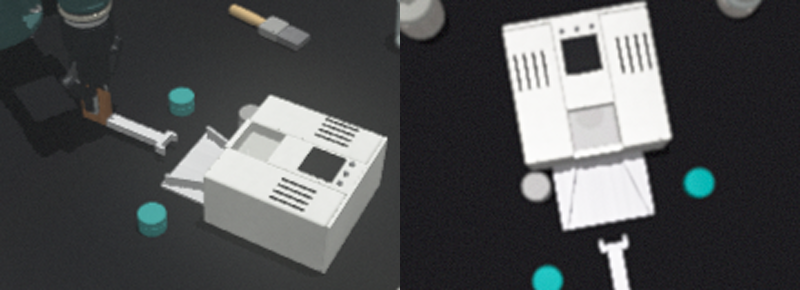

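The apron is empty, the tin is faintly visible under the window at (590,118), running beneath the cover, and the pusher is level and free. I'll lay it back at its old place.

```bash
python3 - <<'E'
from pm import *
p=D2W(-.245,0)
arm.movel([*p,.12],rate=.12)
q=np.array([.4487,-.3193])
arm.movel([*q,.12],down(np.radians(9)),rate=.18)
arm.movel([*q,.032],rate=.1); arm.movel([*q,.0255],rate=.02)
z=.0255
for i in range(6):
    f=axf(12); print(round(z,4),f.round(2),monitor.get_tool_pos()[2].round(4))
    if f[2]>-.6: break
    z-=.0005; arm.movel([*q,z],rate=.01)
grip(.05); grip(.085)
arm.wait(.2)
t=monitor.get_tool_pos(); arm.movel([*q,.16],rate=.1)
arm.move_ptp([.30,-.42,.25],down(np.radians(9)))
arm.wait(.2);print(monitor.get_time_s(),monitor.get_gripper_width())
d=bar('top',.014,None,np.radians(9),q); save(d,'pics/top6.png')
P=cloud(d)
W=P[...,:2]-O; X=W@EX; Y=W@EY
m=(abs(Y)<.028)&(X>-.012)&(X<.012)&(P[...,2]<.09); print('flap zone pts',np.c_[X[m],Y[m],P[m][:,2]].round(3)[:40:3].tolist())
d=cam('scene');save(d,'pics/scene6.png')
s=cv2.imread('pics/scene6.png');t=cv2.imread('pics/top6.png')
a=s[190:320,140:300]; b=t[150:280,240:400]; b2=t[150:280,270:430]
cv2.imwrite('pics/c6.png',np.hstack([cv2.resize(x,(400,325),interpolation=cv2.INTER_CUBIC) for x in (a,b2)]))
cv2.imwrite('pics/c6b.png',cv2.resize(t[155:215,255:330],None,fx=8,fy=8,interpolation=cv2.INTER_CUBIC))
E
```

```text
0.0255 [-0.16  0.17 -1.38] 0.0256
0.025 [ 0.08  0.03 -1.64] 0.0251
0.0245 [-0.2  -0.14 -1.89] 0.0245
0.024 [-0.12 -0.05 -1.59] 0.024
0.0235 [-0.18 -0.16 -1.65] 0.0235
0.023 [-0.31  0.43  0.31] 0.0233
42.4417 0.08502872695948045
top 35 41 z 0.0141 y [-12.8   1.2   9.3] -1.8
top 50 47 z 0.0144 y [-9.1  1.   9.4] 0.2
top 65 46 z 0.0145 y [-8.2  0.6  9.1] 0.6
top 80 50 z 0.014 y [-13.4   1.2   9.2] -2.4
top 95 50 z 0.0143 y [-12.8   1.5   9.4] -1.9
top 110 54 z 0.0139 y [-14.9   1.2  15.7] 1.0
top 125 58 z 0.0139 y [-22.8   1.1  19.5] -2.2
xmax [0.1311 0.1317 0.1319 0.1325 0.1327]
flap zone pts [[0.012, -0.027, 0.079], [0.012, -0.014, 0.077], [0.01, -0.021, 0.079], [0.012, 0.003, 0.078], [0.011, -0.004, 0.08], [0.009, -0.011, 0.081], [0.011, 0.01, 0.078], [0.01, 0.003, 0.079], [0.01, 0.022, 0.08], [0.009, 0.015, 0.078], [-0.001, -0.009, 0.088], [-0.001, -0.017, 0.077], [-0.001, -0.025, 0.064], [-0.001, 0.0, 0.084]]
```

View pics/c6.png

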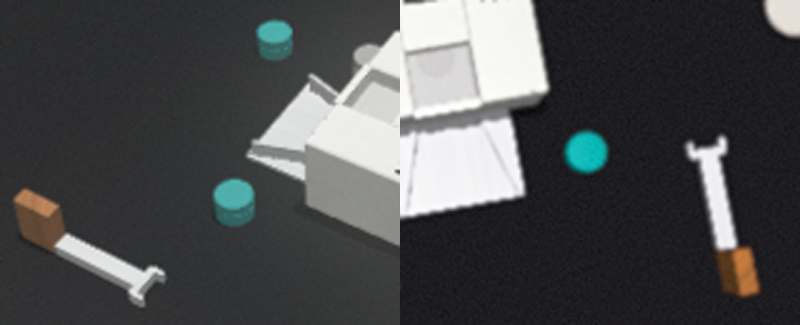

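View pics/c6b.png

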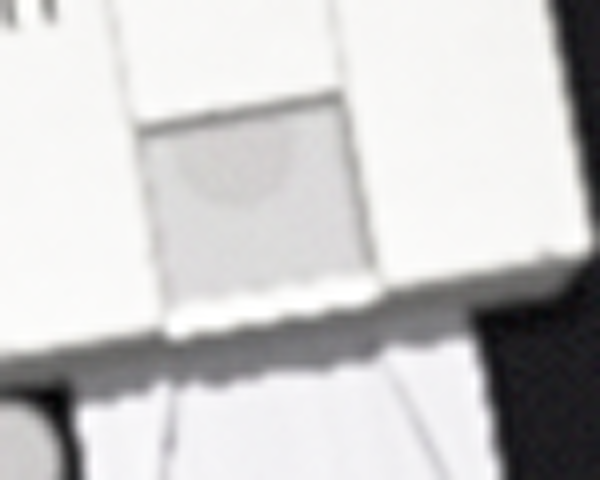

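View pics/top6.png

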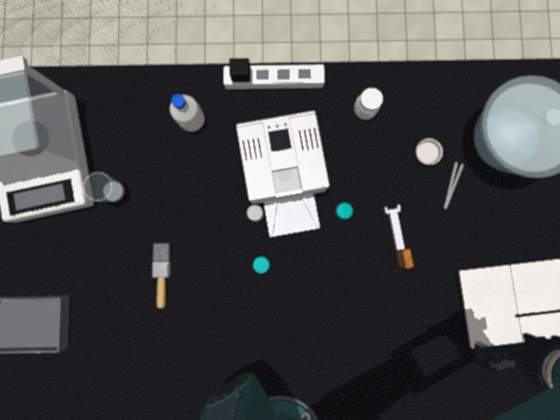

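The tin's round rear edge shows through the window at crop (235,200), and no raised flap is seen lying over it. The pusher lies flat and the bystanders are where they were. One number check on the tin's position before sign-off.

```bash
python3 - <<'E'
from h import *
d=cam('top'); p=onz(d,255+235/8-.5,155+203/8-.5,.034); print('rear edge D',W2D(p).round(4),'-> centre x',(W2D(p)[0]+.02).round(4))
print(monitor.get_time_s(),abs(monitor.get_joint_vel()).max())
sign_off()
E
```

```text
rear edge D [0.0442 0.0041] -> centre x 0.0642
42.5917 0.006809044423242766
the job is handed in; nothing more can be done
```

I pushed the tin in through the flap, pressed it against the sprung stop, drew the pusher out, laid it flat on the bench where it had been, and handed the job in at about 42.6 s. Sign-off gave no verdict.

- **Pressing:** I first felt the stop with the tin's centre about 68 mm past the flap. I held it for nearly a second at about 9.2 N wrist force, with 6.3 mm travel since first touch. I expect the true force on the tin was somewhat less, about 7.5 to 9 N, because the head sagged slightly while pressing and rubbed on the tin or apron. I raised the tool about 2 mm to reduce this.
- **Tin:** Its rear edge, seen through the window, puts its centre about 64 mm past the flap. That is roughly 4 mm less than the 68 mm felt, but both are beyond the 53 mm the flap needs to fall shut.
- **Pusher and bystanders:** The bar's top is 14 mm above the bench along its whole length, so the pusher lies flat. The other things look to be where they stood at the start. The gripper is open and away from everything.
- **Not confirmed:** Neither camera could see the flap itself. I take it as shut because nothing is under it and no raised flap shows through the window.

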